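Open the culture carrier and hold its gate wide

ROBOT

A 7-joint arm with a two-finger parallel gripper is mounted at the origin on a cart in front of the work surface, level with it; the furniture and walls round the work are solid. World frame = base frame: x ahead of the robot, y to its left, z up, the work surface at z = 0. Lengths are in m, angles in rad, forces in N, time in s.
With the tool pointing down it reaches from about 0.35 to 0.9 m from the base axis. Payload 7.2 kg.
Tool frame: the origin (TCP) lies midway between the tips of the shut fingers; the grasp point (between the pads) lies 19 mm behind it; z points along the fingers, y is the line along which they close (so a half turn about z gives the same grasp; the last joint's range is limited). The gripper opens to 85 mm and grips with 20 to 120 N. Pads are 22 mm wide; open, the fingers measure 114 mm over their backs; the gripper's body (76 mm by 85 mm) begins 54 mm behind the grasp point. The pads swing forward as they close: fully open they stand 13 mm farther back than shut.
Start: joints at [1.244, 0.411, -0.013, 1.596, 0.006, 1.134, -0.082], TCP at [0.16, -0.604, 0.231] pointing down, gripper open.
Joint ranges: [-2.95, 2.95], [-0.29, 1.99], [-1.47, 1.44], [0.14, 2.54], [-1.03, 4.17], [0.13, 1.85], [-2.86, 2.86]. Speed limits (rad/s): [2.39, 2.39, 3.01, 3.01, 3.14, 3.14, 3.14].

INTERFACE

Orientations are given as [roll, pitch, yaw] about the fixed x, y, z axes, in that order (R = Rz(yaw) Ry(pitch) Rx(roll)).
In Python, from rig import arm, vision, workorder gives the robot as it stands. Calls block until the motion is done:
- arm.movep(position, orientation): joint-space move of the TCP to a pose.
- arm.servo_line(position, rot=None, v=0.15, guard=None): straight line of the TCP; rot=None keeps the orientation; v is the mean speed in m/s. With guard (N) it stops when the force on the tool has changed by that much, and returns True; else False.
- arm.move_j(angles): joint-space move.
- arm.gripper_open() and arm.grab(f_grip=None): open the fingers fully, or close them until they stop; f_grip is the grip in N (None keeps the last).
- arm.sleep(seconds).
- arm.ik(position, orientation): joint angles nearest the present ones, or None.
- arm.get_state(): the state.
- vision.grab_frame(name): name is "scene" or "top"; returns (picture, depth): 400x640x3 uint8, blue, green, red; 400x640 float32, m along the optical axis (not along the pixel's ray), 0 where there is no reading.
- vision.camera_model(name): a dict with "K" (3x3 intrinsics, pixels), "rvec" (rotation vector, rad) and "tvec" (3), from world to camera coordinates, as OpenCV has them. Camera axes: x right, y down, z forward; pixel columns grow to the right and rows downward; lengths in m; the calibration is good to about 2 mm. A picture is of the moment at which its call begins. camera_model takes no time and is no camera call.
A pose or a line that the arm cannot do raises arm.MotionError and nothing moves.
- workorder.close_job(): hands the job in; it is judged then, once.
The state is a dict: "clock": time; "joints": joint angles; "joint_vel": joint speeds; "joint_torque": joint torques, N m; "position": TCP position; "tool_rot": TCP orientation; "contact_force": force on the tool from outside, world axes, zero at the start; "moment": the same for the moment, N m; "finger_gap": finger opening in m; "finger_force": force on a finger pad.
Only numpy, scipy, OpenCV 4.12 (cv2) and the standard library are available. Lean on these libraries where they do the work, as an engineer would, in place of code of your own. Each camera call takes 0.05 s, during which the arm holds its last target. There are 200 camera calls.

TASK

A colleague is coming to take the culture dishes out of the clear-walled carrier on the bench, and its gate closes itself. Pull the yellow transport lock on its roof back, away from the gate, to its end stop; squeeze the blue catch and ease the gate out until the red safety catch stops it just ajar; then squeeze the red catch, swing the gate out past its check until it stands wide open, square to the carrier's front, and finish with the gripper still holding it there. Do not disturb the carrier's contents or the other things on the bench.

Things in the scene. Friction and masses are not known exactly. Their poses are not given: they have to be found in the camera images.
- carrier: White carrier with clear walls, 140 deep (x) x 160 wide (y) x 126 mm high; it does not shift. Origin: centre of its underside; x points from the gate (front, x = -70 mm) to the back, y to the left seen from the front, z up. On the roof, up to 20 mm high: two steel keepers, a grey plunger block near the hinge, and a folded carrying bail 40 to 72 mm behind the origin.
- gate_hinge (a point): Point on the vertical hinge axis of the gate at roof height, 126 mm above the bench, at the carrier's front right corner (carrier frame -70, -74 mm). A kick-out plunger presses the gate open from 0 to about 0.16 rad (6 N falling to 2 N, 100 mm from the hinge).
- gate_leaf: The gate: aluminium frame with clear window, 12 mm thick, reaching from the hinge 152 mm along its own +y, z 14 to 126 mm (top rail). Origin on the hinge axis at bench height; x is normal to the gate and points into the carrier when shut, z up. Turns with the gate; carries both catches.
- gate (a joint): Gate angle, rad: 0 shut, 0.01 latched, about 0.14 ajar on the red catch, 1.57 square to the carrier's front, stop at 1.72; opens to the front and right, anticlockwise from above. A closer pulls it shut (0.04 N m shut, 0.22 wide open). A sprung check resists between 0.4 and 0.9 (up to about 0.4 N m); let go beyond it, the gate falls back to rest on the check at about 1.1.
- lock (a joint): Travel of the yellow transport lock, m: 0 to 0.006 at the start (locked), 0.026 at its open end stop. It slides along the carrier's +x, away from the gate, against about 2 N of friction and stays where left. Until it is drawn back, its steel blade lies over the blue catch's hook, which then cannot be squeezed.
- lock_grip (a point): Centre of the top of the yellow grip, 16 mm long (carrier x), 22 mm wide (carrier y), 167 mm above the bench; the grip reaches 26 mm down from here. Moves with the lock. Pinch it across its width: on both sides all is free down to 10 mm above the roof; its steel blade reaches 38 mm forward from here, 21 mm above the roof.
- blue_catch (a joint): Squeeze of the blue catch, rad: 0 at rest, 0.36 fully squeezed; the hook clears its keeper above 0.25. Springs back when let go (2 N at rest, 7 N squeezed, at the grip). The gripper holds the gate while it squeezes, so ease the gate out (about 8 mm at this catch) before letting go, else it hooks again; once ajar the hook falls in front of its keeper.
- blue_grip (a point): Grip point on the gate, 27 mm above the rail, 58 mm from the hinge. The catch is two upright plates, 22 mm wide along the gate, 36 mm tall: a fixed one in front (outer face 12.5 mm from this point) and a paddle behind, leaning back, pivoting at the rail. Fingers close across the gate (its x): 37 mm over both at rest, 25 mm squeezed, then this point is midway. Fingertips stay 8 mm above the rail.
- red_catch (a joint): Squeeze of the red safety catch, rad: 0 at rest, 0.36 fully squeezed; the hook clears its keeper above 0.16. Springs back like the blue one. Its longer hook lets the gate open to about 0.14 rad and holds it there until squeezed while the gate is drawn on.
- red_grip (a point): Grip point of the red catch on the gate, 118 mm from the hinge; plates, heights and squeeze exactly as for the blue catch. The gate can be swung and held by it; keep it squeezed at least until the gate is past 0.25 rad.
- dish_low: Lower of two stacked round culture dishes in the carrier, 66 mm across, 16 mm high; origin under its centre.
- dish_high: Upper of the two dishes; origin under its centre.
- flask: Amber bottle with an orange-red cap in the carrier, 43 mm across, 83 mm high; origin under its centre.
- vial_cream: Vial with a black cap in the carrier, 25 mm across, 50 mm high.
- vial_clear: Vial with a pale cap in the carrier, 25 mm across, 50 mm high.
- tip_box: Blue pipette tip box with a clear lid, 94 x 125 x 95 mm, a bystander.
- well_plate: Clear well plate, 58 x 83 x 10 mm, a bystander.
- trough: White reagent trough, 60 x 128 x 26 mm, a bystander.
- beaker: Clear plastic beaker, 53 mm across, 70 mm high, on the bench to the left of the carrier, a bystander.
There are look-alikes about, which are no part of the job. Of the things that look like the carrier, the larger one is meant.

How it is judged:
By the outcome, as a careful person would: the job done as asked, in the order asked, and still so for the second after the job is handed in, while the arm keeps its last pose, push and grip.
It also fails if it takes over 61 s, if anything falls off the work surface, if the arm or the gripper's body presses on something with over 40 N, if the wrist force passes 120 N, or if a joint passes its speed limit or range.

## Working session

There is one attempt and no reset: what is moved stays moved. The work goes in short steps, each a Python script; the robot and the scene stay as the last script left them, time stands still between calls to the robot, and variables do not carry over. Pictures are saved under pics/ and viewed, at most 10 in all, crops included, and the job is handed in when it is done.

```bash
ls; mkdir -p pics; python3 - <<'E'
from rig import arm, vision
import cv2,numpy as np
for n in("scene","top"):
    p,d=vision.grab_frame(n); cv2.imwrite(f"pics/{n}0.png",p); np.savez(f"pics/{n}0.npz",p=p,d=d)
    c=vision.camera_model(n); R=cv2.Rodrigues(np.array(c["rvec"],float))[0]; print(n,c["K"],-R.T@np.array(c["tvec"]).ravel(),R[2])
print(arm.get_state())
E
```

```text
pics
scene [[460.2123811    0.         316.41081145]
 [  0.         460.2123811  199.6836986 ]
 [  0.           0.           1.        ]] [0.65979513 0.87813819 1.29062514] [-0.07596572 -0.57400335 -0.81532164]
top [[454.48519217   0.         314.78077649]
 [  0.         454.48519217 200.31430742]
 [  0.           0.           1.        ]] [0.28357932 0.05838057 1.43764508] [ 0.19295259  0.01382629 -0.98111066]
{'clock': 0.1, 'joints': array([ 1.24381382,  0.41182172, -0.01270719,  1.5969616 ,  0.00557763,
        1.1343082 , -0.08214949]), 'joint_vel': array([-0.00043887, -0.00161757,  0.00079933, -0.00519088, -0.00124158,
        0.00033831,  0.00149652]), 'joint_torque': array([ 3.90690635e-03, -6.01829267e+01,  6.84902295e-01, -3.00094020e+01,
        1.41159457e-02,  6.50087706e-03,  3.25677934e-05]), 'position': array([ 0.15979164, -0.60376205,  0.23053555]), 'tool_rot': array([-3.14013152e+00,  8.50923608e-05,  2.58843400e-01]), 'contact_force': array([ 0.27619688, -0.0694516 ,  0.17295167]), 'moment': array([-0.04534127,  0.00455345,  0.0340784 ]), 'finger_force': 0.0, 'finger_gap': 0.08510640669754484}
```

View pics/scene0.png

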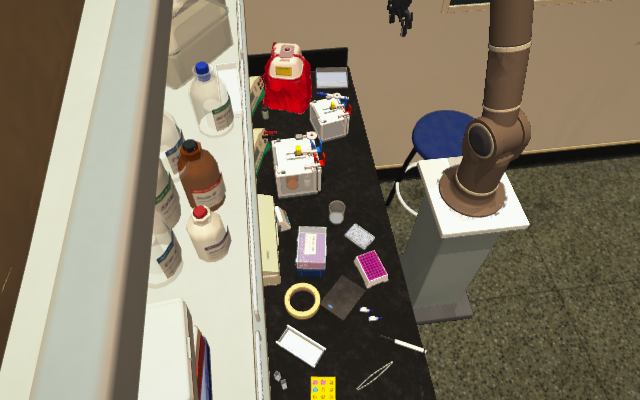

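View pics/top0.png

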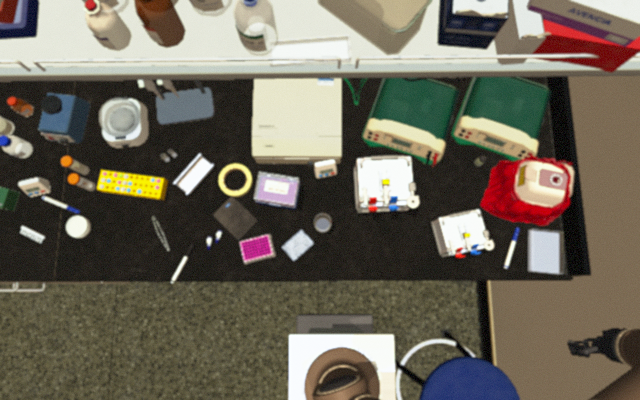

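The top view shows the big carrier at about (385,185), with its front (blue and red catches) facing the robot. The small look-alike is at (463,233).

```bash
cat > h.py <<'E'
from rig import arm, vision
import cv2,numpy as np
def world(n,d):
    c=vision.camera_model(n); R=cv2.Rodrigues(np.array(c["rvec"],float))[0];t=np.array(c["tvec"],float).ravel();K=np.array(c["K"])
    v,u=np.mgrid[:400,:640]; P=np.stack([(u-K[0,2])/K[0,0]*d,(v-K[1,2])/K[1,1]*d,d],-1)
    W=(P-t)@R; W[d<=0]=np.nan; return W
def masks(p):
    h=cv2.cvtColor(p,cv2.COLOR_BGR2HSV); H,S,V=[h[...,i].astype(int) for i in range(3)]; s=(S>130)&(V>80)
    return dict(red=s&((H<7)|(H>173)),blue=s&(H>97)&(H<125),yellow=s&(H>20)&(H<33))
E
python3 - <<'E'
from h import *
for n,(x,y) in dict(top=(385,185),scene=(298,165)).items():
    z=np.load(f"pics/{n}0.npz"); p,d=z["p"],z["d"]; W=world(n,d)
    sl=np.s_[y-38:y+38,x-45:x+45]
    cv2.imwrite(f"pics/{n}c.png",cv2.resize(p[sl],None,fx=7,fy=7,interpolation=cv2.INTER_CUBIC))
    for k,m in masks(p).items():
        q=W[sl][m[sl]]; q=q[(q[:,2]>.125)&(q[:,2]<.2)]; 
        if len(q): print(n,k,len(q),np.median(q,0).round(4),np.percentile(q,[5,95],0).round(4).tolist())
    q=W[sl].reshape(-1,3); r=q[abs(q[:,2]-.126)<.006]; r=r[r[:,0]>.3]; print("roof",len(r),cv2.minAreaRect(r[:,:2].astype(np.float32)*1000),np.median(r[:,2]), np.percentile(r,[1,99],0))
E
```

```text
top red 74 [ 0.529  -0.0883  0.1525] [[0.5071, -0.0978, 0.1274], [0.5392, -0.0802, 0.1669]]
top blue 61 [ 0.5228 -0.1486  0.1527] [[0.5097, -0.157, 0.1259], [0.5417, -0.1404, 0.1661]]
top yellow 33 [ 0.5858 -0.126   0.1673] [[0.5814, -0.1334, 0.1588], [0.593, -0.1174, 0.1723]]
roof 1925 ((592.3546142578125, -135.66915893554688), (164.3699951171875, 169.26759338378906), 2.489438772201538) 0.12710506417930145 [[ 0.52132047 -0.20795424  0.1210334 ]
 [ 0.66589043 -0.0515342   0.13177292]]
scene red 57 [ 0.5167 -0.0871  0.1485] [[0.5079, -0.0987, 0.1261], [0.5406, -0.0793, 0.1661]]
scene blue 48 [ 0.5145 -0.1441  0.1515] [[0.5098, -0.1606, 0.1262], [0.5427, -0.1382, 0.1652]]
scene yellow 44 [ 0.5886 -0.1205  0.1632] [[0.5821, -0.1326, 0.1449], [0.5953, -0.116, 0.1713]]
roof 1233 ((590.662109375, -135.5687255859375), (163.86434936523438, 174.3077850341797), 3.025689125061035) 0.12658814017084494 [[ 0.51354621 -0.21249754  0.12045469]
 [ 0.66758322 -0.05043869  0.13181945]]
```

View pics/topc.png

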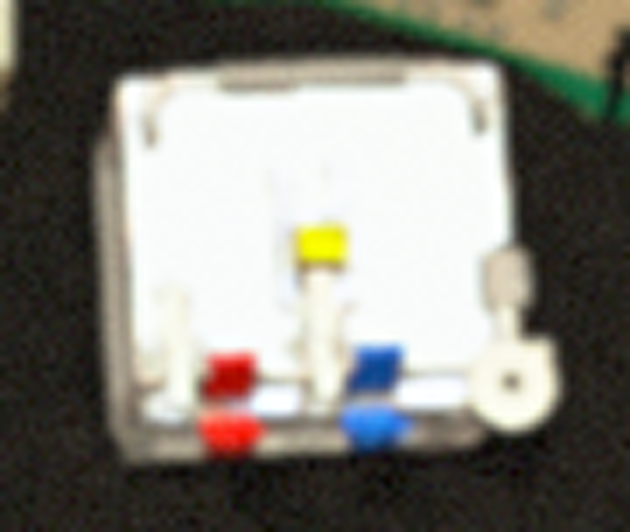

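View pics/scenec.png

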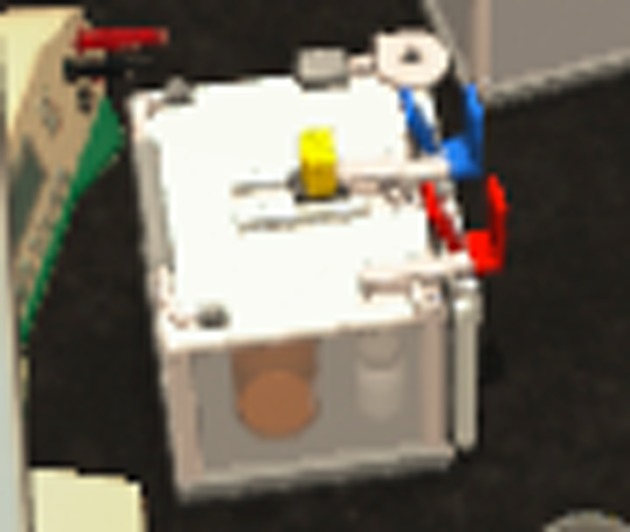

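The crops show the red plates on the left and the blue plates on the right, the yellow grip between them at about top (376,182), and the hinge disc at front right. Yaw is about +2.5°. Next I'll refine the pose using known heights and check IK.

```bash
cat >> h.py <<'E'
def onplane(n,u,v,z):
    c=vision.camera_model(n); R=cv2.Rodrigues(np.array(c["rvec"],float))[0];t=np.array(c["tvec"],float).ravel();K=np.array(c["K"])
    o=-R.T@t; r=R.T@np.linalg.inv(K)@[u,v,1]; return o+r*(z-o[2])/r[2]
def Rz(a): return np.array([[np.cos(a),-np.sin(a)],[np.sin(a),np.cos(a)]])
E
python3 - <<'E'
from h import *
for n,(x,y) in dict(top=(385,185),scene=(298,165)).items():
    z=np.load(f"pics/{n}0.npz"); p,d=z["p"],z["d"]; W=world(n,d)
    box=np.zeros((400,640),bool); box[y-38:y+38,x-45:x+45]=1
    for k,m in masks(p).items():
        _,lab,st,cen=cv2.connectedComponentsWithStats((m&box).astype(np.uint8))
        for i in range(1,len(st)):
            q=W[lab==i]; q=q[(q[:,2]>.15)&(q[:,2]<.18)]
            if st[i,4]>6 and len(q)>3: print(n,k,st[i].tolist(),cen[i].round(1),'top pts',len(q),q.mean(0).round(4),q.std(0).round(4),'c@plane',onplane(n,*cen[i],.167 if k=='yellow' else .162).round(4))
    # roof edges
    h=(abs(W[...,2]-.126)<.005)&box&(W[...,0]>.5)
    q=W[h]
    for a in np.radians([1.5,2,2.5,3,3.5]):
        s=q[:,:2]@Rz(a); e=[np.percentile(s[:,0],[1,99]),np.percentile(s[:,1],[1,99])]; print(n,np.degrees(a).round(1),np.ptp(e[0]).round(4),np.ptp(e[1]).round(4),Rz(a)@[np.mean(e[0]),np.mean(e[1])])
# top roof outline from white pixels: back/left/right edges
z=np.load("pics/top0.npz"); p=z["p"]; g=(p.min(2)>150)
B=[];
for u in range(352,425):
    c=np.where(g[150:175,u])[0]
    if 365<u<412 and len(c): B.append(onplane("top",u,150+c[0]-.5,.126))
L=[];Rr=[]
for v in range(165,195):
    c=np.where(g[v,345:425])[0]
    L.append(onplane("top",345+c[0]-.5,v,.126))
    if v<180: Rr.append(onplane("top",345+c[-1]+.5,v,.126))
B,L,Rr=map(np.array,(B,L,Rr))
print("back: x=",np.polyfit(B[:,1]+.13,B[:,0],1));print("left y=",np.polyfit(L[:,0]-.59,L[:,1],1),"right",np.polyfit(Rr[:,0]-.59,Rr[:,1],1))
for psi in(.044,):
  for P,ya in [((.588,-.125,.14),(psi,psi+np.pi,psi-np.pi)),((.52,-.148,.136),(psi+1.57,psi-1.57)),((.52,-.09,.136),(psi+1.57,psi-1.57)),((.41,-.21,.136),(psi+3.14,psi))]:
    for a in ya:
      q=arm.ik(P,[np.pi,0,a]); print(P,round(a,2),None if q is None else np.round(q,2))
E
```

```text
top red [369, 198, 7, 6, 38] [372.2 200.6] top pts 24 [ 0.5365 -0.0882  0.1594] [0.0023 0.0051 0.0054] c@plane [ 0.5329 -0.0875  0.162 ]
top red [368, 206, 10, 6, 42] [372.3 208.6] top pts 20 [ 0.5088 -0.0892  0.1606] [0.0017 0.0059 0.0052] c@plane [ 0.5095 -0.0873  0.162 ]
top blue [390, 197, 7, 6, 27] [393.2 199.2] top pts 17 [ 0.5397 -0.1493  0.1598] [0.0019 0.0041 0.0057] c@plane [ 0.5366 -0.1475  0.162 ]
top blue [389, 206, 9, 5, 37] [393.  207.8] top pts 18 [ 0.5117 -0.1485  0.1606] [0.0017 0.0055 0.0046] c@plane [ 0.5116 -0.1461  0.162 ]
top yellow [382, 179, 7, 6, 34] [385.4 181.8] top pts 33 [ 0.5866 -0.1261  0.1669] [0.0041 0.0054 0.0042] c@plane [ 0.5865 -0.1261  0.167 ]
top 1.5 0.1429 0.1572 [ 0.59348375 -0.13053827]
top 2.0 0.1437 0.1573 [ 0.59375884 -0.13062394]
top 2.5 0.1434 0.1575 [ 0.59386112 -0.13094499]
top 3.0 0.1431 0.1573 [ 0.59388603 -0.13097047]
top 3.5 0.1434 0.1574 [ 0.59392604 -0.13099363]
scene red [313, 152, 13, 14, 74] [320. 159.] top pts 27 [ 0.5252 -0.0891  0.1615] [0.0148 0.0071 0.0043] c@plane [ 0.5227 -0.0737  0.162 ]
scene blue [316, 139, 6, 14, 4
[... 679 characters left out ...]
ft y= [ 0.03835464 -0.04946537] right [ 0.05303864 -0.2137591 ]
(0.588, -0.125, 0.14) 0.04 [ 0.37  0.49 -0.33  1.74  0.19  0.95 -1.56]
(0.588, -0.125, 0.14) 3.19 [ 0.65  0.57 -0.73  1.72  0.44  1.02  1.38]
(0.588, -0.125, 0.14) -3.1 [ 0.65  0.57 -0.73  1.72  0.44  1.02  1.38]
(0.52, -0.148, 0.136) 1.61 [ 0.67  0.45 -0.62  1.87  0.32  0.92 -0.06]
(0.52, -0.148, 0.136) -1.53 [-0.65  0.71  1.26  1.95 -0.78  1.08 -2.15]
(0.52, -0.09, 0.136) 1.61 [ 0.59  0.43 -0.65  1.9   0.33  0.91 -0.17]
(0.52, -0.09, 0.136) -1.53 [-0.78  0.69  1.26  1.99 -0.76  1.06 -2.26]
(0.41, -0.21, 0.136) 3.18 [ 0.98  0.34 -0.73  2.05  0.3   0.86  1.69]
(0.41, -0.21, 0.136) 0.04 [ 0.61  0.27 -0.28  2.07  0.1   0.81 -1.26]
```

The measurements agree: the 60 mm catch spacing and the heights both check. Hinge is at about (0.523, -0.207) and yaw about 0.043. Now I'll pull the lock.

```bash
python3 - <<'E'
from h import *
z=np.load("pics/top0.npz"); W=world("top",z["d"])[200:262,425:500].reshape(-1,3); W=W[W[:,2]>.05]; print("small",np.percentile(W,[1,50,99],0).round(3).tolist())
psi=.043; R=[np.pi,0,psi]; g=np.array([.587,-.1255])
s=arm.get_state(); arm.servo_line([*s["position"][:2],.32],v=.2)
arm.movep([*g,.27],R); arm.servo_line([*g,.140],v=.1,guard=8)
s=arm.get_state(); print(s["position"],s["contact_force"])
arm.grab(40); s=arm.get_state(); print(s["clock"],s["finger_gap"],s["finger_force"],s["contact_force"])
hit=arm.servo_line([*(g+Rz(psi)@[.032,0]),.140],v=.03,guard=14)
s=arm.get_state(); print(hit,s["clock"],s["position"],s["contact_force"],s["finger_gap"])
E
```

```text
small [[0.382, -0.483, 0.052], [0.446, -0.359, 0.096], [0.542, -0.293, 0.126]]
[ 0.58745512 -0.12555196  0.14068743] [-0.15239758 -0.31204507 -0.47751952]
5.0333 0.021359774475779157 43.52765679359436 [-0.70451026 -6.14351415  3.74991664]
True 5.7917 [ 0.60850174 -0.12723139  0.14056803] [-2.7176703  -1.05318023  7.55874295] 0.02106810949382845
```

```bash
python3 - <<'E'
from h import *
psi=.043; p=np.array(arm.get_state()["position"])
hit=arm.servo_line([*(p[:2]+Rz(psi)@[.010,0]),.1405],v=.02,guard=16)
s=arm.get_state(); print(hit,s["clock"],s["position"],s["contact_force"],s["finger_gap"])
arm.gripper_open(); p=s["position"]; arm.servo_line([*p[:2],.27],v=.2)
arm.movep([.47,-.10,.30],[np.pi,0,psi+np.pi/2])
f,d=vision.grab_frame("top"); np.savez("pics/top1.npz",p=f,d=d); W=world("top",d)
cv2.imwrite("pics/top1.png",cv2.resize(f[147:223,340:430],None,fx=7,fy=7,interpolation=cv2.INTER_CUBIC))
f2,d2=vision.grab_frame("scene"); cv2.imwrite("pics/scene1.png",cv2.resize(f2[127:203,253:343],None,fx=7,fy=7,interpolation=cv2.INTER_CUBIC))
W2=world("scene",d2)
for n,ff,WW in(("top",f,W),("scene",f2,W2)):
    q=WW[masks(ff)["yellow"]]; q=q[(q[:,2]>.15)&(q[:,2]<.18)&(abs(q[:,1]+.125)<.03)]; print(n,len(q),q.mean(0))
print(arm.get_state()["clock"])
E
```

```text
True 6.1 [ 0.6085233  -0.12721701  0.14062833] [-3.03397194 -0.91430898  6.72866824] 0.021307455621223974
top 0 [nan nan nan]
scene 36 [ 0.60924314 -0.12277468  0.16354584]
9.05<stdin>:12: RuntimeWarning: Mean of empty slice.
  ret = um.true_divide(
```

View pics/scene1.png

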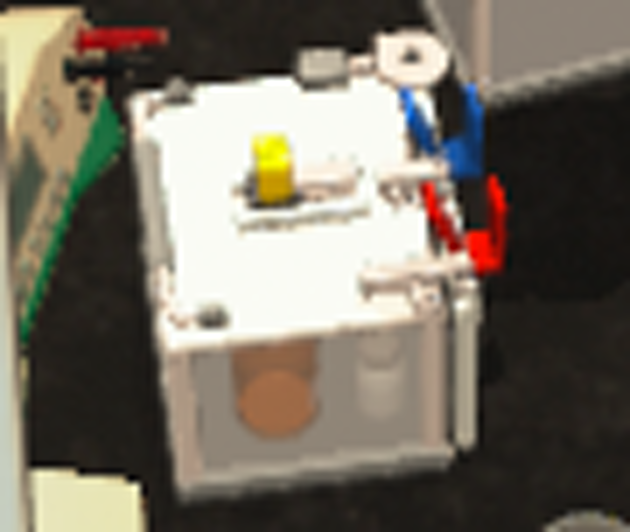

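The picture shows yellow shifted back to about crop (272,165), and its blade clear of the blue catch. It moved 21 mm and is firm against its stop. Now the blue catch.

```bash
cat >> h.py <<'E'
psi=.043; H=np.array([.5226,-.2067])
def pose(r,th,z):
    a=psi+th; p=H+r*np.array([-np.sin(a),np.cos(a)]); return [*p,z],[np.pi,0,a+np.pi/2]
def swing(r,a,b,n,z,v,guard=None):
    for t in np.linspace(a,b,n+1)[1:]:
        p,R=pose(r,t,z)
        if arm.servo_line(p,R,v=v,guard=guard): return t
def show(m):
    s=arm.get_state(); print(m,round(s["clock"],2),s["position"].round(4),"F",s["contact_force"].round(1),"gap",round(s["finger_gap"],4),"ff",round(s["finger_force"],1))
E
python3 - <<'E'
from h import *
r=.058
p,R=pose(r,.01,.25); arm.movep(p,R)
p,R=pose(r,.01,.136); print(arm.servo_line(p,R,v=.1,guard=8)); show("down")
arm.grab(40); show("grab")
if arm.get_state()["finger_gap"]<.029:
    print(swing(r,.01,.13,6,.136,.015,guard=18)); show("out")
f,d=vision.grab_frame("scene"); cv2.imwrite("pics/scene2.png",cv2.resize(f[127:203,253:343],None,fx=7,fy=7,interpolation=cv2.INTER_CUBIC))
E
```

```text
False
down 10.78 [ 0.52   -0.1488  0.1366] F [ 0.2  0.5 -0.5] gap 0.0852 ff 0.0
grab 11.36 [ 0.5215 -0.1488  0.1388] F [-4.5  0.5 20.2] gap 0.023 ff 39.2
None
out 12.86 [ 0.5149 -0.1507  0.1388] F [-2.1 -1.9 17.8] gap 0.0226 ff 38.8
```

View pics/scene2.png

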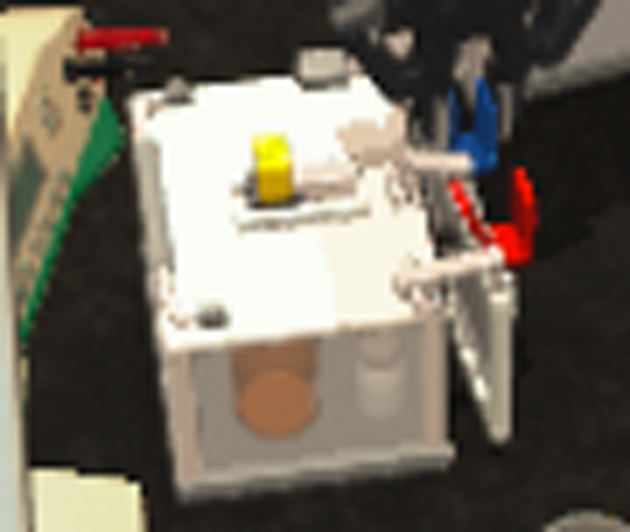

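The gate is now visibly ajar, held by the blue catch. I'll ease it onto the red stop, release, and take the red catch.

```bash
python3 - <<'E'
from h import *
r=.058
print(swing(r,.13,.16,3,.138,.015,guard=12)); show("stop")
arm.gripper_open(); show("open")
s=arm.get_state(); arm.servo_line([*s["position"][:2],.25],v=.2)
arm.movep(*pose(.118,.14,.25))
f,d=vision.grab_frame("scene"); cv2.imwrite("pics/scene3.png",cv2.resize(f[127:203,253:343],None,fx=7,fy=7,interpolation=cv2.INTER_CUBIC)); W=world("scene",d)
for k in("red","blue"):
    m=masks(f)[k]; m[:127]=0;m[203:]=0;m[:,:253]=0;m[:,343:]=0
    q=W[m]; q=q[(q[:,2]>.15)&(q[:,2]<.175)&(q[:,0]<.56)&(q[:,1]>-.19)]; c=q[:,0].mean(); print(k,len(q),q[q[:,0]<c].mean(0).round(4),q[q[:,0]>=c].mean(0).round(4))
for k,rr in(("red",.118),("blue",.058)): print(k,[np.round(pose(rr,t,0)[0][:2],4).tolist() for t in(.01,.14)])
show("")
E
```

```text
0.14
stop 13.12 [ 0.5145 -0.1508  0.139 ] F [0.8 0.3 2. ] gap 0.0225 ff 44.2
open 13.75 [ 0.5138 -0.1507  0.1384] F [-0.6 -0.2 -0.5] gap 0.0853 ff 0.0
red 28 [ 0.4949 -0.0931  0.159 ] [ 0.523  -0.0855  0.1617]
blue 25 [ 0.5056 -0.1519  0.1588] [ 0.5329 -0.1459  0.1601]
red [[0.5163, -0.0889], [0.5011, -0.0907]]
blue [[0.5195, -0.1488], [0.512, -0.1497]]
 14.87 [ 0.5005 -0.0905  0.2488] F [-0.3 -0.8 -0.8] gap 0.0854 ff 0.0
```

View pics/scene3.png

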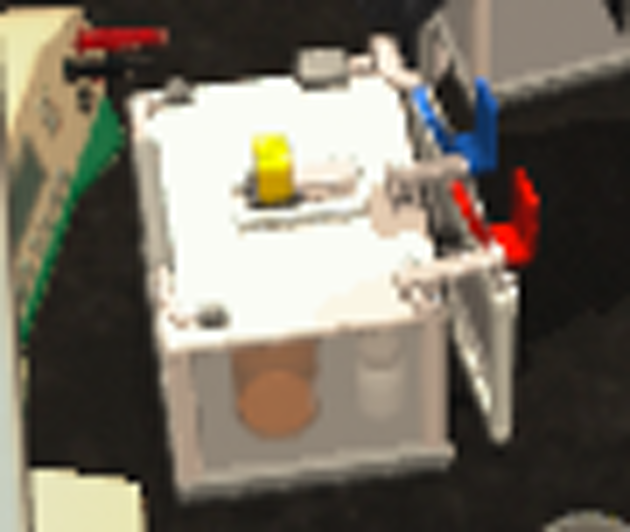

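The gate holds ajar on the red catch by itself, at about 0.13 rad, with the red plates at about crop (495,220). Now I'll squeeze red and swing.

```bash
python3 - <<'E'
from h import *
r=.118
p,R=pose(r,.13,.139); print(arm.servo_line(p,R,v=.1,guard=8)); show("down")
arm.grab(45); show("grab")
if arm.get_state()["finger_gap"]<.028:
    h=swing(r,.13,.35,3,.139,.03,guard=25); show(f"past {h}")
    if h is None:
        h=swing(r,.35,1.58,9,.139,.06,guard=30); show(f"open {h}")
arm.sleep(.5); show("rest"); print(arm.get_state()["tool_rot"])
for n,b in(("scene",np.s_[127:203,270:360]),("top",np.s_[165:241,340:430])):
    f,d=vision.grab_frame(n); np.savez(f"pics/{n}4.npz",p=f,d=d); cv2.imwrite(f"pics/{n}4.png",cv2.resize(f[b],None,fx=7,fy=7,interpolation=cv2.INTER_CUBIC))
E
```

```text
False
down 16.12 [ 0.5027 -0.0905  0.1396] F [-0.3  0.5 -1.1] gap 0.0855 ff 0.0
grab 16.72 [ 0.5046 -0.0901  0.1416] F [-2.8  1.2 18.9] gap 0.0228 ff 43.4
past None 18.04 [ 0.4805 -0.099   0.1416] F [-0.  -3.6 17.6] gap 0.0229 ff 43.7
open None 21.79 [ 0.4125 -0.215   0.1417] F [21.1 -6.1 -4.7] gap 0.0229 ff 55.1
rest 22.29 [ 0.4125 -0.2149  0.1417] F [22.4 -6.2 -4.2] gap 0.0227 ff 55.4
[-3.13894707  0.01621626 -3.09260393]
```

View pics/scene4.png

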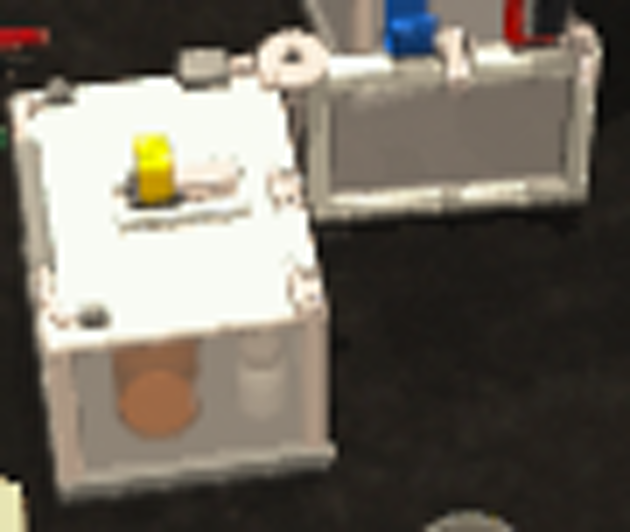

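View pics/top4.png

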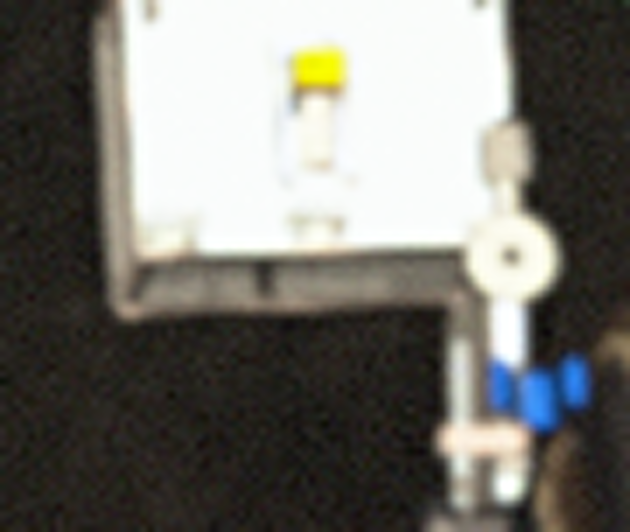

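The gate stands wide open, held by red, with its rail about parallel to the carrier's sides. A radial pull of 22 N remains, so I'll ease it off and measure the angle.

```bash
python3 - <<'E'
from h import *
R=[np.pi,0,psi+np.pi+.005]
arm.servo_line([.4125,-.2145,.1405],R,v=.02); arm.sleep(.3); show("eased"); print(arm.get_state()["tool_rot"])
for n in("scene","top"):
    f,d=vision.grab_frame(n); W=world(n,d).reshape(-1,3)
    # top rail + lower leaf seen: points of the leaf x .36-.5
    for z0,z1 in((.118,.131),(.02,.131)):
        q=W[(W[:,0]>.40)&(W[:,0]<.50)&(abs(W[:,1]+.207)<.02)&(W[:,2]>z0)&(W[:,2]<z1)]
        if len(q)>10:
            c=np.polyfit(q[:,0]-.45,q[:,1],1); k=abs(q[:,1]-np.polyval(c,q[:,0]-.45))<.006; c=np.polyfit(q[k,0]-.45,q[k,1],1); print(n,z0,k.sum(),"rail slope",c.round(4))
    m=(abs(W[:,2]-.126)<.004)&(W[:,0]>.53)&(W[:,0]<.66)&(abs(W[:,1]+.13)<.085); q=W[m]
    for side,pc in(("L",97),("R",3)):
        b=np.arange(.535,.66,.01); e=[(x,np.percentile(q[abs(q[:,0]-x)<.006,1],pc)) for x in b if (abs(q[:,0]-x)<.006).sum()>20]; e=np.array(e); print(n,side,np.polyfit(e[:,0]-.59,e[:,1],1).round(4))
    b=np.arange(-.19,-.06,.01); e=np.array([(y,np.percentile(q[abs(q[:,1]-y)<.006,0],97)) for y in b]); print(n,"front/back slope",np.polyfit(e[:,0]+.13,e[:,1],1).round(4))
E
```

```text
eased 23.24 [ 0.4129 -0.2167  0.1416] F [-2.8 -4.3 11.6] gap 0.0223 ff 52.4
[-3.13868473e+00  5.55249101e-04 -3.09770671e+00]
scene 0.118 74 rail slope [-0.0117 -0.2044]
scene 0.02 549 rail slope [-0.0116 -0.2064]
scene L [ 0.0458 -0.0543]
scene R [-0.074  -0.1999]
scene front/back slope [-0.0774  0.6545]
top 0.118 45 rail slope [-0.1967 -0.207 ]
top 0.02 117 rail slope [-0.0746 -0.2039]
top L [ 0.0517 -0.0555]
top R [-0.1806 -0.1963]
top front/back slope [0.0024 0.6563]
```

```bash
python3 - <<'E'
from h import *
fs=[];ds=[]
for i in range(6):
    f,d=vision.grab_frame("scene"); fs.append(f.astype(float)); ds.append(d)
f=np.mean(fs,0).astype(np.uint8); d=np.median(ds,0); W=world("scene",d); g=f.mean(2)
def edge(z,u0,u1,v0,v1,lab):   # strongest bright->dark going down, sub-pixel-ish
    P=[]
    for u in range(u0,u1):
        dg=-np.diff(g[v0:v1,u]); k=dg.argmax(); w=np.clip(dg[max(k-1,0):k+2],0,None); vv=v0+.5+(w*np.arange(max(k-1,0),max(k-1,0)+len(w))).sum()/w.sum()
        P.append(onplane("scene",u,vv,z)[:2])
    P=np.array(P); c=np.polyfit(P[:,0],P[:,1],1); k=abs(P[:,1]-np.polyval(c,P[:,0]))<.003; c=np.polyfit(P[k,0],P[k,1],1); print(lab,k.sum(),len(P),"slope",c[0].round(4),"y@.45",np.polyval(c,.45).round(4),"y@.59",np.polyval(c,.59).round(4))
edge(.014,317,353,154,161,"leaf bottom")
edge(.126,317,351,133,141,"leaf rail top lower edge")
edge(.126,278,314,168,180,"roof left edge")
edge(0,281,315,190,201,"carrier bottom left")
q=W.reshape(-1,3)
for lab,x0,x1,y0,z0,z1 in(("leaf",.39,.51,-.207,.02,.12),("leaf bottom rail",.39,.51,-.207,.012,.028),("leaf toprail",.39,.51,-.207,.105,.124),("Lwall",.54,.66,-.052,.02,.12)):
    s=q[(q[:,0]>x0)&(q[:,0]<x1)&(abs(q[:,1]-y0)<.02)&(q[:,2]>z0)&(q[:,2]<z1)]
    k=np.ones(len(s),bool)
    for _ in range(6):
        A=np.c_[s[:,0],s[:,2],np.ones(len(s))]; c=np.linalg.lstsq(A[k],s[k,1],rcond=None)[0]; r=abs(s[:,1]-A@c); k=r<max(2.5*np.median(r),.002)
    print(lab,k.sum(),c.round(4))
E
```

```text
leaf bottom 36 36 slope -0.02 y@.45 -0.206 y@.59 -0.2088
leaf rail top lower edge 19 34 slope -0.0258 y@.45 -0.2003 y@.59 -0.2039
roof left edge 33 36 slope 0.0383 y@.45 -0.0561 y@.59 -0.0508
carrier bottom left 31 34 slope 0.0395 y@.45 -0.069 y@.59 -0.0635
leaf 511 [-0.0146 -0.0069 -0.1998]
leaf bottom rail 71 [-0.0094 -0.0949 -0.1976]
leaf toprail 80 [-0.0119  0.2331 -0.225 ]
Lwall 579 [ 0.0282  0.0051 -0.0729]
```

Image edges and depth planes agree: the gate is at about 1.51 rad, short of square by about 0.055. I'll swing it on by that and re-measure.

```bash
cat > m.py <<'E'
from h import *
def measure():
    fs=[];ds=[]
    for i in range(6):
        f,d=vision.grab_frame("scene"); fs.append(f.astype(float)); ds.append(d)
    g=np.mean(fs,0).mean(2); W=world("scene",np.median(ds,0)); q=W.reshape(-1,3); out=[]
    for z,u0,u1,v0,v1 in((.014,317,352,154,164),(.126,278,314,168,180),(0,281,315,190,201)):
        P=[]
        for u in range(u0,u1):
            dg=-np.diff(g[v0:v1,u]); k=dg.argmax(); i=np.arange(max(k-1,0),min(k+2,len(dg))); w=np.clip(dg[i],0,None); P.append(onplane("scene",u,v0+.5+(w*i).sum()/w.sum(),z)[:2])
        P=np.array(P); c=np.polyfit(P[:,0],P[:,1],1); k=abs(P[:,1]-np.polyval(c,P[:,0]))<.003; out.append(np.polyfit(P[k,0],P[k,1],1)[0])
    for x0,x1,y0 in((.39,.51,-.207),(.54,.66,-.052)):
        s=q[(q[:,0]>x0)&(q[:,0]<x1)&(abs(q[:,1]-y0)<.02)&(q[:,2]>.02)&(q[:,2]<.12)]; k=np.ones(len(s),bool)
        for _ in range(6):
            A=np.c_[s[:,0],s[:,2],np.ones(len(s))]; c=np.linalg.lstsq(A[k],s[k,1],rcond=None)[0]; r=abs(s[:,1]-A@c); k=r<max(2.5*np.median(r),.002)
        out.append(c[0])
    o=np.array(out); print(o.round(4),"theta edge",(np.pi/2+o[0]-o[1:3].mean()).round(3),"plane",(np.pi/2+o[3]-o[4]).round(3))
E
python3 - <<'E'
from m import *
R=[np.pi,0,psi+np.pi+.055]
arm.servo_line([.4132,-.2205,.1405],R,v=.02); arm.sleep(.4); show("on"); print(arm.get_state()["tool_rot"],arm.get_state()["moment"]); measure()
E
```

```text
on 24.49 [ 0.4135 -0.2227  0.1417] F [-2.6 -4.6 11.2] gap 0.0227 ff 52.4
[-3.13855955e+00  2.74821202e-04 -3.04776311e+00] [-0.71967738  0.70657404 -0.84863083]
[-0.022   0.0384  0.0396  0.0345  0.0252] theta edge 1.51 plane 1.58
```

```bash
sed -i 's/352,154,164/350,151,163/' m.py; python3 - <<'E'
from m import *
measure()
f,d=vision.grab_frame("scene"); cv2.imwrite("pics/scene5.png",cv2.resize(f[127:203,270:360],None,fx=7,fy=7,interpolation=cv2.INTER_CUBIC))
g=f.mean(2); print([(u,g[150:162,u].astype(int).tolist()) for u in(318,326,334,342,349)])
E
```

```text
[0.0309 0.0383 0.0395 0.0376 0.0308] theta edge 1.563 plane 1.578
[(318, [111, 111, 112, 107, 179, 240, 185, 124, 55, 27, 37, 28]), (326, [108, 107, 108, 174, 240, 185, 101, 40, 18, 28, 29, 28]), (334, [110, 109, 147, 173, 143, 88, 34, 18, 26, 27, 27, 26]), (342, [109, 176, 241, 187, 101, 39, 16, 28, 28, 28, 28, 28]), (349, [143, 173, 137, 111, 52, 19, 19, 28, 27, 27, 27, 29])]
```

View pics/scene5.png

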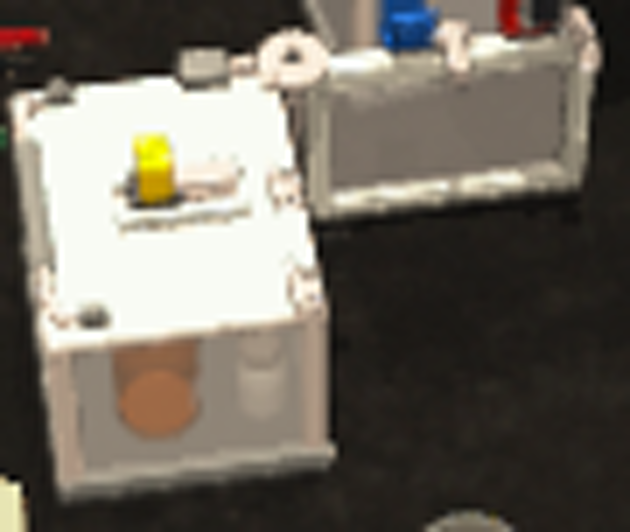

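The gate stands square at 1.563 (edges) and 1.578 (planes). It is still held by red, the contents are in place, and yellow is back at its stop. Handing in.

```bash
python3 -c "
from rig import workorder
print(workorder.close_job())"
```

```text
the job is handed in; nothing more can be done
None
```

The job is handed in: the lock is back at its end stop, the gate was eased ajar on the blue catch and swung out by the red one, and the gripper holds it open at about 1.57 rad (square), with the robot clock around 25 s of the 61 s allowed.

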